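Put two spice jars away in the revolving rack

ROBOT

A 6-joint arm with a two-finger parallel gripper is mounted at the origin on a cart in front of the work surface, level with it; the furniture and walls round the work are solid. World frame = base frame: x ahead of the robot, y to its left, z up, the work surface at z = 0. Lengths are in m, angles in rad, forces in N, time in s.
With the tool pointing down it reaches from about 0.25 to 0.725 m from the base axis. Payload 4 kg.
Tool frame: the origin (TCP) lies midway between the tips of the shut fingers; the grasp point (between the pads) lies 19 mm behind it; z points along the fingers, y is the line along which they close (so a half turn about z gives the same grasp; the last joint's range is limited). The gripper opens to 85 mm and grips with 20 to 120 N. Pads are 22 mm wide; open, the fingers measure 114 mm over their backs; the gripper's body (76 mm by 85 mm) begins 54 mm behind the grasp point. The pads swing forward as they close: fully open they stand 13 mm farther back than shut.
Start: joints at [1.283, 0.241, 0.005, 1.335, 0, 1.571], TCP at [0.142, 0.479, 0.231] pointing down, gripper open.
Joint ranges: [-2.72, 2.72], [-1.05, 1.87], [-1.09, 1.28], [-1.99, 2.15], [-1.42, 1.44], [-3.14, 3.14]. Speed limits (rad/s): [2.79, 2.79, 3.14, 3.14, 3.14, 3.14].

INTERFACE

Orientations are given as a unit quaternion [x, y, z, w].
In Python, from workcell import get_obs, camera, job_done, silhouettes gives the robot as it stands. The module is installed in compiled form; this text tells all that it offers.
- The arm moves only by the tool drive_tool, never from a script. Its argument "increments" is a list of rows, each a list of 3 entries, a list of its own where there are three numbers: the shift along the world's x, y, z in mm, then the turn, a rotation vector about the world's x, y, z in degrees, then the opening, from 0 (shut) to 1 (fully open). A call has 1 to 8 rows; each row shifts and turns the commanded pose from where the row before left it; what a row does not reach is not made up. A row lasts 1/12 s, in which the tool goes at most 41.7 mm and 7.16 degrees, less where a joint would pass 70% of its speed; a pose out of reach is approached as far as the arm can. A call is refused whole if a number of a shift passes 41.7 or a number of a turn 7.16, either way. A call with a gripper value outside its range is refused whole. The fingers move at their own pace and stop on an object; the grip force is fixed at half the most. Time passes only in rows, so rows that do not move let the fingers close. It gives the time, the measured TCP pose, the force, the opening and the grip force at its end, in the units of the state.
- get_obs(): the state, without advancing time (a new reading comes with each control period).
- camera(name): name is "side" or "top"; returns a dict with "image" (384x512x3 uint8, red, green, blue), "K" (3x3 intrinsics, pixels), "view" (4x4, takes a point from world to camera coordinates). Camera axes: x right, y down, z forward; pixel columns grow to the right and rows downward; lengths in m; the calibration is good to about 2 mm. A picture is of the moment at which its call begins. There is no depth.
- job_done(): hands the job in; it is judged then, once.
Trained networks look in a picture, given as the dict that the camera call returned (one of the last four; its "shot" number tells which), for a name from the list of things; names that differ only in an ending like _2 or _b are one class to them, and where a whole thing is asked for, a point or a joint stands for the part that bears it (a point fixed in the world has none). Each returns a list of dicts, best first, with "conf" (0 to 1); they miss things now and then, are a little off and sometimes report something else, mostly with a low value. They report only what shows in the picture. A call takes as long as a camera call. They do not tell look-alikes from the thing itself.
- silhouettes(query, picture): "region" (384x512 bool, what is visible of it) and "bbox" ([left, top, right, bottom] in pixels, round what is visible of it).
The state is a dict: "clock": time; "joint_pos": joint angles; "joint_vel": joint speeds; "tau": joint torques, N m; "eef_pos": TCP position; "tool_rot": TCP orientation; "ft_force": force on the tool from outside, world axes, zero at the start; "ft_torque": the same for the moment, N m; "grip_width": finger opening in m; "grasp_force": force on a finger pad.
Only numpy, scipy, OpenCV 4.12 (cv2) and the standard library are available. Lean on these libraries where they do the work, as an engineer would, in place of code of your own. Each camera call takes 0.05 s, during which the arm holds its last target. There are 200 camera calls.

TASK

Put the two loose spice jars away in the two empty pockets of the revolving spice rack, one jar per pocket, each standing upright on the pocket's floor. One empty pocket is under the rack's fixed clear cover, so turn the rack (it has a knob on top) to bring that pocket round to the open front, and leave the rack clicked into place. Lower the glass jars in gently without dropping them, and leave the containers already in the rack and the things round about standing where they are.

Things in the scene. Friction and masses are not known exactly. Their poses are not given: they have to be found in the camera images.
- rack: foot of the revolving spice rack: round wooden plate, 266 mm in diameter, 8 mm thick, fixed to the worktop. Origin: on the axis of rotation, at worktop level. Its -x axis points to the open front; its yaw differs from run to run. Pockets can be loaded from above only within 65 degrees of -x; the rear half is covered (see cover)
- cover (a point): middle of the roof of the fixed clear plastic splash cover on the foot, 74 mm behind the axis. Flat roof 145 to 148 mm above the worktop, round wall at radius 129 mm; it covers all that lies within 85 degrees of the foot's +x axis, but the roof stops 22 mm short of the rotation axis
- rack_tray: the turning tray; origin on the rotation axis at worktop level, axes turn with it, -x towards pocket_a. Turns without end either way and stays where it is left (friction 0.02 N m). Every 60 degrees, counted from pocket_a exactly at the open front, a spring roller drops into a notch (click): it draws the tray in from within 4 degrees and needs 0.15 N m to leave. May start between two clicks
- pocket_a (a point): centre of the floor of an empty pocket, 32 mm above the worktop. The tray, a wooden disc 243 mm in diameter, has six square white pockets, every 60 degrees, centred 88 mm from the axis, 52 mm wide inside, sides radial and tangential, walls 3 mm thick and 34 mm high. Axes turn with the tray; -x points outward from the axis
- pocket_b (a point): centre of the floor of the other empty pocket, straight across the axis from pocket_a and of the same size. Axes parallel to pocket_a's, so here +x points outward. At the start one of the two empty pockets is in the open and the other under the cover
- knob (a point): middle of the round wooden turning knob on the tray's axis, 182 mm above the worktop: 36 mm in diameter from 170 to 192 mm, rounded off to 196 mm, on a 14 mm steel spindle. Fixed to the tray; can be gripped from above at any yaw
- jar_red: glass spice jar with a green screw cap and a cream, red and green label, 46 mm in diameter, 106 mm tall, 0.11 kg; the cap is 45 mm wide and spans 85 to 105 mm above the bottom, the glass body is 44 mm in diameter. Starts on the worktop. Origin: centre of its underside; z up along its axis
- jar_brown: glass spice jar with a green screw cap and a brown and cream label, 46 mm in diameter, 106 mm tall, 0.11 kg; the cap is 45 mm wide and spans 85 to 105 mm above the bottom, the glass body is 44 mm in diameter. Starts on the worktop. Origin: centre of its underside; z up along its axis
- filled_1: spice jar of the same kind and size as the two loose ones (46 mm wide, 106 mm tall, green cap), orange-brown label, already standing in pocket a+60 degrees (counter-clockwise from above); loose. Origin: centre of its underside
- filled_2: spice jar of the same kind and size as the two loose ones (46 mm wide, 106 mm tall, green cap), brown and cream label, already standing in pocket a+120 degrees (counter-clockwise from above); loose. Origin: centre of its underside
- filled_3: spice jar of the same kind and size as the two loose ones (46 mm wide, 106 mm tall, green cap), orange-brown label, already standing in pocket b+60 degrees (counter-clockwise from above); loose. Origin: centre of its underside
- filled_4: spice jar of the same kind and size as the two loose ones (46 mm wide, 106 mm tall, green cap), cream, red and green label, already standing in pocket b+120 degrees (counter-clockwise from above); loose. Origin: centre of its underside
- microwave_corner (a point): upper right front corner of the fixed microwave, 0.29 m above the worktop; from here its front runs 0.52 m to the left (+y), its handle and knob standing out up to 35 mm towards the robot. It stands behind the loose jars: swing the arm and the gripper past it in front
- tin: bystander: food tin with a red and white label, 58 mm in diameter, 72 mm tall, standing on the worktop. Origin: centre of its underside
- onion: bystander: red onion, 66 mm wide, 70 mm tall, on the chopping board. Origin: centre of its underside
- garlic: bystander: garlic bulb, 46 mm, on the chopping board. Origin: centre of its underside
- oil: bystander: green oil bottle, 58 mm wide, 204 mm tall, standing on the worktop. Origin: centre of its underside
Mind the look-alikes: they are no part of the job. Leave any blue or turquoise look-alike of the jar_brown alone.

How it is judged:
At the end, for the whole second after the job is handed in: The two jars stand one in each empty pocket (either way round): within 8 mm of its centre and 4 mm of its floor, tilt under 0.08 rad. The tray is within 0.06 rad of a click (every 60 degrees). All at rest; the four containers in the rack upright within 0.12 rad ((((horizontal distance between jar_red and pocket_a below 0.008 m and z of jar_red in the frame of pocket_a between -0.004 and 0.004 m and angle between jar_red's own z axis and vertical below 0.08 rad) and (horizontal distance between jar_brown and pocket_b below 0.008 m and z of jar_brown in the frame of pocket_b between -0.004 and 0.004 m and angle between jar_brown's own z axis and vertical below 0.08 rad)) or ((horizontal distance between jar_red and pocket_b below 0.008 m and z of jar_red in the frame of pocket_b between -0.004 and 0.004 m and angle between jar_red's own z axis and vertical below 0.08 rad) and (horizontal distance between jar_brown and pocket_a below 0.008 m and z of jar_brown in the frame of pocket_a between -0.004 and 0.004 m and angle between jar_brown's own z axis and vertical below 0.08 rad))) and (angle between the x axis of pocket_a and the x axis of rack, either way round below 0.06 rad or angle between the x axis of pocket_a and the x axis of rack, either way round between 0.987198 and 1.1072 rad) and angular speed of rack_tray below 0.05 rad/s and linear speed of each of jar_red, jar_brown below 0.02 m/s and angle between each of filled_1, filled_2, filled_3, filled_4's own z axis and vertical below 0.12 rad); the robot touches nothing.
It fails at once if the food tin, onion, garlic bulb or oil bottle is knocked over or pushed more than 30 mm (distance of any of tin, onion, garlic, oil from where it was at the start of the episode above 0.03 m or angle between any of tin, oil's own z axis and vertical above 0.5 rad).
It fails at once if a container already in the rack is tipped over or lifted out (angle between any of filled_1, filled_2, filled_3, filled_4's own z axis and vertical above 0.35 rad or height (world z) of any of filled_1, filled_2, filled_3, filled_4 above 0.06 m).
It fails at once if a glass jar is jammed into the rack (more than 40 N between jar and tray) (contact force between any of jar_red, jar_brown and rack_tray above 40 N).
It fails at once if a glass jar is dropped into a pocket (falls from more than about 20 mm, faster than 0.65 m/s) ((horizontal distance between jar_red and pocket_a below 0.02 m and z of jar_red in the frame of pocket_a below 0.04 m and linear speed of jar_red above 0.65 m/s) or (horizontal distance between jar_red and pocket_b below 0.02 m and z of jar_red in the frame of pocket_b below 0.04 m and linear speed of jar_red above 0.65 m/s) or (horizontal distance between jar_brown and pocket_a below 0.02 m and z of jar_brown in the frame of pocket_a below 0.04 m and linear speed of jar_brown above 0.65 m/s) or (horizontal distance between jar_brown and pocket_b below 0.02 m and z of jar_brown in the frame of pocket_b below 0.04 m and linear speed of jar_brown above 0.65 m/s)).
It also fails if it takes over 69 s, if anything falls off the work surface, if the arm or the gripper's body presses on something with over 40 N, if the wrist force passes 120 N, or if a joint passes its speed limit or range.

## Working session

There is one attempt and no reset: what is moved stays moved. The work goes in short steps, Python scripts to look and compute and a tool call to move; the robot and the scene stay as the last step left them, time stands still between calls to the robot, and variables do not carry over. Pictures are saved under pics/ and viewed, at most 10 in all, crops included, and the job is handed in when it is done.

Besides the shell and the picture viewer there is one more tool, called after ">>>" by a JSON object that holds its "api" and its "payload", one argument or row to a line. drive_tool: Moves the arm, as the interface text tells. Its arguments: {"type":"object","properties":{"increments":{"type":"array"}},"required":["increments"]}

```bash
mkdir -p pics
cat > h.py <<'E'
import numpy as np, cv2
from workcell import *
def save(p,f): cv2.imwrite('pics/'+f,p['image'][:,:,::-1])
def px(p,X):
    X=np.atleast_2d(X); c=(p['view']@np.c_[X,np.ones(len(X))].T)[:3]; q=p['K']@c; return (q[:2]/q[2]).T
def ray(p,u,v):
    R=p['view'][:3,:3];t=p['view'][:3,3]; d=R.T@np.linalg.inv(p['K'])@[u,v,1]; return -R.T@t,d
def atz(p,u,v,z):
    o,d=ray(p,u,v); return o+d*(z-o[2])/d[2]
E
python3 - <<'E'
from h import *
for n in('top','side'):
    p=camera(n); save(p,n+'0.png'); print(n,'cam at',ray(p,0,0)[0].round(3))
    for q in('jar_red','jar_brown','knob','rack','cover','pocket_a','tin','oil','onion','garlic','filled_1'):
        try:
            for s in silhouettes(q,p)[:7]:
                m=cv2.moments(s['region'].astype('u1'),True); print(q,round(s['conf'],2),np.round(s['bbox']),round(m['m10']/m['m00']),round(m['m01']/m['m00']))
        except Exception as e: print(q,e)
print(get_obs())
E
python3 -c "
import cv2,numpy as np
a=cv2.imread('pics/top0.png');cv2.imwrite('pics/top0b.png',cv2.resize(a,(800,600)))
a=cv2.imread('pics/side0.png');cv2.imwrite('pics/side0b.png',cv2.resize(a,(800,600)))"
```

```text
top cam at [-0.545 -0.3    1.583]
jar_red 0.74 [237. 210. 250. 237.] 245 224
jar_brown 0.77 [225. 190. 238. 215.] 228 201
jar_brown 0.57 [200. 198. 217. 221.] 207 207
jar_brown 0.56 [237. 209. 249. 238.] 245 224
jar_brown 0.55 [214. 211. 228. 240.] 219 225
knob 0.84 [331. 219. 394. 278.] 360 251
rack 0.97 [328. 202. 408. 285.] 376 239
cover 0.85 [329. 204. 410. 284.] 377 239
cover 0.58 [334. 218. 392. 280.] 359 251
pocket_a 0.76 [329. 220. 393. 277.] 360 251
tin 0.72 [281. 241. 295. 264.] 288 251
oil 0.76 [163. 146. 178. 164.] 170 158
oil 0.66 [281. 241. 295. 264.] 288 251
oil 0.29 [333. 220. 394. 279.] 360 252
filled_1 0.88 [360. 248. 373. 272.] 366 261
filled_1 0.61 [377. 245. 395. 268.] 387 256
filled_1 0.6 [341. 217. 354. 239.] 346 226
side cam at [ 0.273 -1.008  1.026]
jar_red 0.77 [226. 200. 243. 228.] 235 214
jar_red 0.72 [245. 300. 262. 340.] 257 318
jar_brown 0.81 [212. 184. 224. 213.] 221 198
jar_brown 0.74 [248. 300. 267. 337.] 257 318
jar_brown 0.68 [242. 179. 261. 210.] 250 193
jar_brown 0.66 [239. 261. 339. 376.] 303 326
jar_brown 0.62 [225. 169. 242. 200.] 234 184
jar_
[... 485 characters left out ...]
1 276
{'clock': 1.2, 'joint_pos': array([ 1.28298961e+00,  2.40572800e-01,  5.00752307e-03,  1.33521014e+00,
       -1.45530919e-05,  1.57081285e+00]), 'joint_vel': array([-0.00132122, -0.00029723,  0.00019144, -0.00065275,  0.00052795,
       -0.00099737]), 'tau': array([ 1.35261271e-03, -3.72219300e+01,  2.52693254e+01,  1.34284506e-03,
        9.14284243e-06,  4.69738126e-06]), 'eef_pos': array([0.14192896, 0.47943244, 0.23132294]), 'tool_rot': array([1.43415389e-01, 9.89662582e-01, 9.30567601e-06, 8.70089507e-06]), 'ft_force': array([-0.48116504, -0.03482373, -0.96800527]), 'ft_torque': array([-0.04562011,  0.00274004,  0.04003476]), 'grasp_force': 0.0, 'grip_width': 0.08530137012118373}
```

View pics/top0b.png

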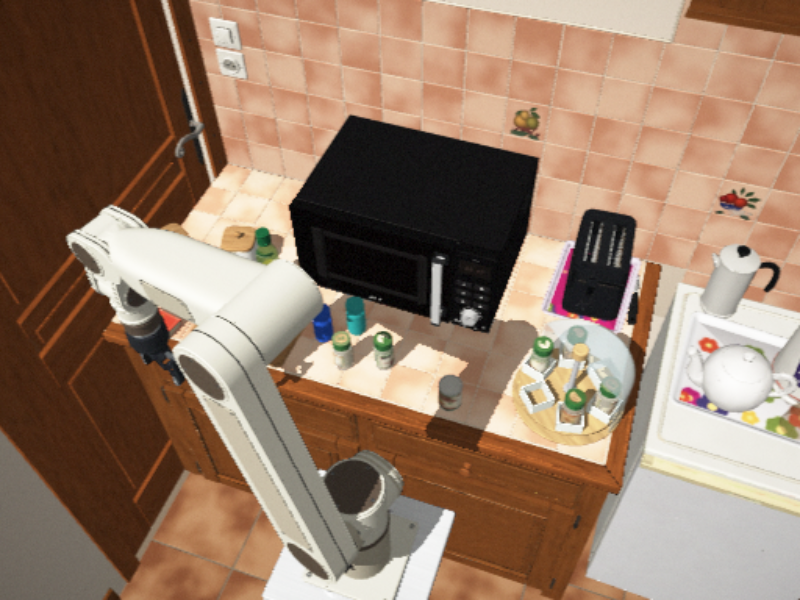

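View pics/side0b.png

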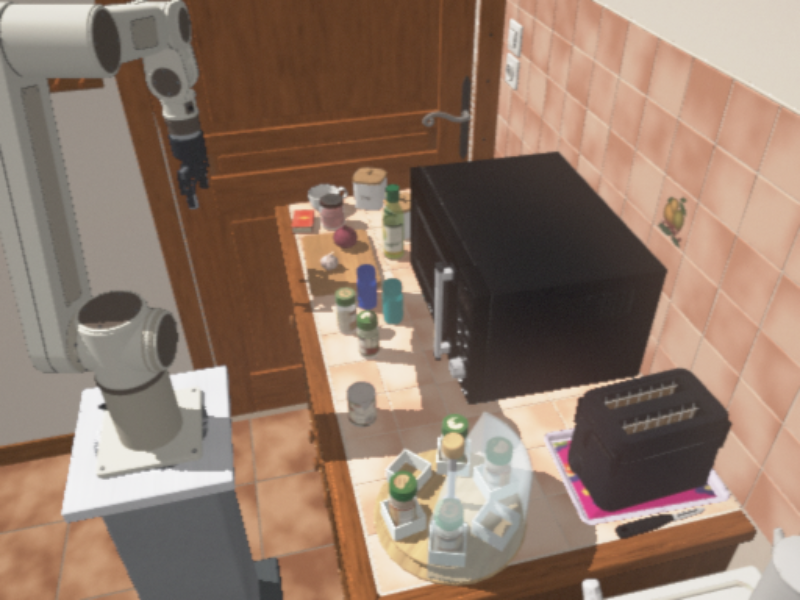

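The top view shows the candidates in 512×384 px: green-capped jars at (219,224) and (245,224), a blue look-alike at (206,207) and a turquoise one at (228,201). The two green-capped ones fit the description. I'll check them in one enlarged crop, next to the rack.

Run:
```python
from h import *
t=cv2.imread('pics/top0.png');s=cv2.imread('pics/side0.png')
r=lambda a,x,y,w,h:cv2.resize(a[y:y+h,x:x+w],(400,300),interpolation=cv2.INTER_CUBIC)
cv2.imwrite('pics/crop0.png',np.vstack([np.hstack([r(t,190,185,80,60),r(t,315,198,120,90)]),np.hstack([r(s,195,165,80,60),r(s,230,260,152,114)])]))
```

```text
(no output)
```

View pics/crop0.png

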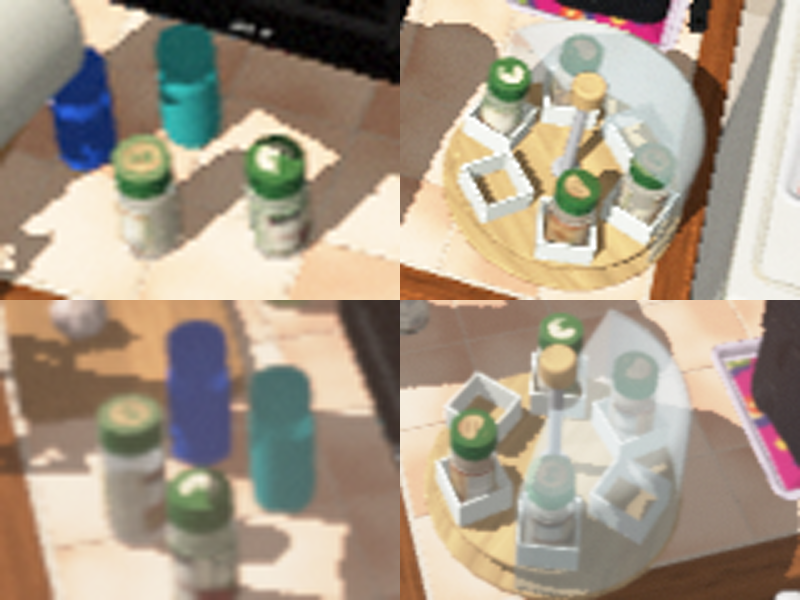

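The crop confirms it: the brown jar (cream-topped cap) is at (219,224) and the red jar (white-topped cap) at (245,224). The two plain blue and turquoise ones are left alone. Next I measure the jar caps, knob and rack.

```bash
cat >> h.py <<'E'
from scipy.optimize import minimize, least_squares
A=np.linspace(0,2*np.pi,60,endpoint=False)
def circ(x,y,z,r): return np.c_[x+r*np.cos(A),y+r*np.sin(A),np.full(60,z)]
def hullmask(p,pts,S=4):
    q=px(p,pts); h=cv2.convexHull(np.float32((q+.5)*S-.5)).reshape(-1,2)
    m=np.zeros((384*S,512*S),np.uint8); cv2.fillConvexPoly(m,np.round(h*16).astype(np.int32),255,shift=4)
    return cv2.resize(m,(512,384),interpolation=cv2.INTER_AREA)/255.
def capmask(p,box):
    g=cv2.cvtColor(p['image'],cv2.COLOR_RGB2HSV); m=((g[...,0]>38)&(g[...,0]<85)&(g[...,1]>90)).astype(np.uint8)
    o=np.zeros_like(m); x0,y0,x1,y1=box; o[y0:y1,x0:x1]=m[y0:y1,x0:x1]
    n,l,st,_=cv2.connectedComponentsWithStats(o); k=1+np.argmax(st[1:,4]); o=(l==k).astype(np.uint8)
    c=cv2.convexHull(np.argwhere(o)[:,::-1].astype(np.int32)); m=np.zeros_like(o); cv2.fillConvexPoly(m,c,1); return m
def fitcap(pairs,zb,x0):
    f=lambda v:sum(np.abs(hullmask(p,np.r_[circ(*v,zb+.085,.0225),circ(*v,zb+.105,.0225)])-m).sum() for p,m in pairs)
    r=minimize(f,x0,method='Nelder-Mead',options=dict(initial_simplex=np.array([x0,x0+[.01,0],x0+[0,.01]]),xatol=2e-4,fatol=.05)); return r.x,r.fun
E
python3 - <<'E'
from h import *
T=camera('top');S=camera('side')
def j(name,bt,bs,zb):
    out=[]
    for pr in ([(T,bt)],[(S,bs)],[(T,bt),(S,bs)]):
        pr=[(p,capmask(p,b)) for p,b in pr if b]
        if not pr: out.append(None);continue
        p,m=pr[0]; c=np.argwhere(m).mean(0); x0=atz(p,c[1],c[0],zb+.095)[:2]
        x,f=fitcap(pr,zb,x0); out.append((x.round(4).tolist(),round(f,1),[int(m.sum()) for _,m in pr]))
    print(name,*out)
j('brown',(210,208,226,226),(213,182,230,200),0)
j('red',(237,208,253,226),(226,196,245,213),0)
j('fNear',(362,246,378,262),(238,296,260,320),.032)
j('fLeft',(339,213,355,231),(280,262,300,283),.032)
# knob: wood color
for p,b in((T,(364,218,379,234)),(S,(281,274,300,294))):
    x0,y0,x1,y1=b; g=cv2.cvtColor(p['image'],cv2.COLOR_RGB2HSV)[y0:y1,x0:x1]
    m0=((g[...,0]<28)&(g[...,1]>90)).astype(np.uint8); n,l,st,ce=cv2.connectedComponentsWithStats(m0); k=1+np.argmax(st[1:,4]); m=np.zeros((384,512)); m[y0:y1,x0:x1]=l==k
    f=lambda v:np.abs(hullmask(p,np.r_[circ(*v,.170,.018),circ(*v,.191,.018),circ(*v,.196,.012)])-m).sum()
    c=np.argwhere(m).mean(0);s0=atz(p,c[1],c[0],.182)[:2]
    r=minimize(f,s0,method='Nelder-Mead',options=dict(initial_simplex=np.array([s0,s0+[.01,0],s0+[0,.01]]))); print('knob',r.x.round(4),r.fun,m.sum())
for s in silhouettes('tin',S)[:1]+silhouettes('tin',T)[:1]: print('tin',s['conf'],s['bbox'])
print('tin xy',atz(S,231,272,0),atz(T,288,263,0))
for p,n in((T,'T'),(S,'S')): 
    for i,z in enumerate((0,)): pass
E
```

```text
Traceback (most recent call last):
  File "h.py", line 20, in capmask
    n,l,st,_=cv2.connectedComponentsWithStats(o); k=1+np.argmax(st[1:,4]); o=(l==k).astype(np.uint8)
                                                      ~~~~~~~~~^^^^^^^^^^
ValueError: attempt to get argmax of an empty sequence
```

Run:
```python
from h import *
for f,pts in(('top0',[(214,218),(218,220),(219,216),(222,219),(245,217),(217,228)]),('side0',[(216,190),(221,192),(221,188),(226,191),(235,206),(221,200)])):
    im=cv2.imread(f'pics/{f}.png');g=cv2.cvtColor(im,cv2.COLOR_BGR2HSV)
    for x,y in pts: print(f,(x,y),im[y,x,::-1],g[y,x])
```

```text
top0 (214, 218) [174 179 123] [ 33  80 179]
top0 (218, 220) [147 169 111] [ 41  88 169]
top0 (219, 216) [149 166 110] [ 39  86 166]
top0 (222, 219) [123 143  96] [ 43  84 143]
top0 (245, 217) [155 180 121] [ 43  84 180]
top0 (217, 228) [213 185 153] [ 16  72 213]
side0 (216, 190) [138 154 112] [ 41  70 154]
side0 (221, 192) [85 91 69] [38 62 91]
side0 (221, 188) [183 177 132] [ 26  71 183]
side0 (226, 191) [87 89 69] [33 57 89]
side0 (235, 206) [114 137  92] [ 45  84 137]
side0 (221, 200) [146 135 121] [ 17  44 146]
```

```bash
python3 - <<'E'
s=open('h.py').read()
i=s.index("    g=cv2.cvtColor(p['image']"); k=s.index("\n",i)
s=s[:i]+"    r,g,b=[p['image'][...,i].astype(int) for i in range(3)]; m=((g>=r)&(2*g-r-b>14)).astype(np.uint8)"+s[k:]
open('h.py','w').write(s)
E
cat > m1.py <<'E'
from h import *
T=camera('top');S=camera('side')
def j(name,bt,bs,zb):
    out=[]
    for pr in ([(T,bt)],[(S,bs)],[(T,bt),(S,bs)]):
        pr=[(p,capmask(p,b)) for p,b in pr if b]
        p,m=pr[0]; c=np.argwhere(m).mean(0); x0=atz(p,c[1],c[0],zb+.095)[:2]
        x,f=fitcap(pr,zb,x0); out.append((x.round(4).tolist(),round(f,1),[int(m.sum()) for _,m in pr]))
    print(name,*out)
j('brown',(210,208,226,226),(213,182,230,200),0)
j('red',(237,208,253,226),(226,196,245,213),0)
j('fNear',(362,246,378,262),(238,296,260,320),.032)
j('fLeft',(339,213,355,231),(280,262,300,283),.032)
E
python3 m1.py
python3 - <<'E'
from h import *
T=camera('top');S=camera('side')
for p,b in((T,(364,218,379,234)),(S,(281,274,300,294))):
    x0,y0,x1,y1=b; im=p['image'][y0:y1,x0:x1].astype(int); print((im[...,0]-im[...,2])[::2])
for p in(S,T):
    s=silhouettes('tin',p)[0]; print('tin',s['conf'],s['bbox'])
print('tin xy',atz(S,231,272,0),atz(T,288,263,0))
E
```

```text
brown ([0.4322, 0.2122], np.float64(13.2), [143]) ([0.4314, 0.2081], np.float64(23.0), [120]) ([0.432, 0.2111], np.float64(40.1), [143, 120])
red ([0.4606, 0.1178], np.float64(19.2), [153]) ([0.4614, 0.1143], np.float64(12.9), [148]) ([0.4609, 0.1163], np.float64(37.8), [153, 148])
fNear ([0.4313, -0.3431], np.float64(17.0), [161]) ([0.4249, -0.3412], np.float64(108.4), [200]) ([0.4273, -0.3428], np.float64(143.4), [161, 200])
fLeft ([0.54, -0.246], np.float64(59.9), [208]) ([0.5463, -0.2453], np.float64(40.7), [233]) ([0.5465, -0.2455], np.float64(102.6), [208, 233])
[[-12 -14  -9 -13 -15 -15 -17 -13 -15 -10  -5 -10  -6  -7  -6]
 [  6   4 -10   2  72  94  90  93  89  85  49   4  -7  -4  -6]
 [  6   8  28  84  93  93  93  92  92  95  90  96  44  -7  -6]
 [ 16  11  55  94  93  95  94  94  93  92  94  91  78   9  -4]
 [ 43  58  75  93  95  87  87  88  92  90  94  94  56  13   1]
 [ 54  57  74  93  94  94  91  90  83  80  69  54  24  24  30]
 [  1   4   3  13  67  95  86  85  76  66  53  39  21  21  28]
 [  3   3   3   3   1   0   3   7   4  11  25  46  24  12   7]]
[[41 27 14 12 12 14 19 26 29 31 33 31 29 25 18 15 11 12 25]
 [39 27 11  6  7 15 21 34 40 41 38 32 24 17 13  9 10 12 25]
 [34 26 18 26 58 77 80 80 79 79 80 80 80 72 40 15  9 11 17]
 [ 7 14 43 73 80 79 78 80 79 79 79 80 79 79 79 60 19  3  5]
 [ 8 33 69 78 81 82 80 79 80 79 78 78 80 78 80 67 21  0 -3]
 [ 5 34 68 79 79 78 79 78 79 79 78 79 79 81 73 52 21  3 -4]
 [14 39 62 72 77 79 81 80 82 80 80 78 68 57 49 40 12 -1 -6]
 [22 41 59 67 64 61 60 59 56 55 52 51 49 50 46 38 10  0 -5]
 [23 28 36 52 60 58 53 49 47 49 48 48 48 47 44 25  8  8  3]
 [26 23 22 24 33 44 46 47 44 45 45 45 42 35 24 17 14 10  0]]
tin 0.85 [221.7, 245.1, 243.1, 270.5]
tin 0.61 [279.2, 241.5, 295.8, 264.4]
tin xy [ 0.40607331 -0.08977459  0.        ] [ 0.38715212 -0.07705141  0.        ]
```

```bash
cat > m2.py <<'E'
from h import *
T=camera('top');S=camera('side')
def fitk(prs):
    f=lambda v:sum(np.abs(hullmask(p,np.r_[circ(*v,.170,.018),circ(*v,.191,.018),circ(*v,.196,.012)])-m).sum() for p,m in prs)
    p,m=prs[0]; c=np.argwhere(m).mean(0);s0=atz(p,c[1],c[0],.182)[:2]
    r=minimize(f,s0,method='Nelder-Mead',options=dict(initial_simplex=np.array([s0,s0+[.01,0],s0+[0,.01]]))); return r.x,r.fun
K=[]
for p,b,t in((T,(366,218,379,231),60),(S,(281,276,300,292),45)):
    x0,y0,x1,y1=b; im=p['image'].astype(int); m=np.zeros((384,512)); m[y0:y1,x0:x1]=((im[...,0]-im[...,2])>t)[y0:y1,x0:x1]; K.append((p,m))
for k in ([K[0]],[K[1]],K): print('knob',*fitk(k))
c=fitk(K)[0]
# foot ellipse: pixel boundary of foot disc from network silhouettes
for p,n in((T,'T'),(S,'S')):
    s=silhouettes('rack',p)[0]['region']; m=s.astype(np.uint8)
    f=lambda v:np.abs(hullmask(p,np.r_[circ(*v,.008,.133),circ(*v,0,.133)])[ (slice(240,384) if n=='T' else slice(320,384))]-m[(slice(240,384) if n=='T' else slice(320,384))]).sum()
    r=minimize(f,c,method='Nelder-Mead',options=dict(initial_simplex=np.array([c,c+[.01,0],c+[0,.01]]))); print('foot',n,r.x.round(4),r.fun,s.sum())
def overlay(p,c,th,fn,crop):
    x,y,w,h,k=crop; im=cv2.resize(p['image'][y:y+h,x:x+w,::-1],(w*k,h*k),interpolation=cv2.INTER_CUBIC)
    L=[(circ(*c,.008,.133),(255,0,0)),(circ(*c,.196,.012),(0,0,255)),(circ(*c,.191,.018),(0,0,255))]
    for i in range(6):
        a=th+np.pi/3*i; R=np.array([[np.cos(a),-np.sin(a)],[np.sin(a),np.cos(a)]])
        q=np.array([[s*.029,t*.029] for s,t in((-1,-1),(-1,1),(1,1),(1,-1))])+[.088,0]
        L.append((np.c_[q@R.T+c,np.full(4,.066)],(0,0,255)))
    for X,col in L:
        cv2.polylines(im,[np.int32(((px(p,X)-[x,y]+.5)*k)*8)],True,col,1,shift=3)
    return im
if __name__=='__main__':
    import sys
    th=np.radians(float(sys.argv[1])); 
    if len(sys.argv)>2: c=np.array([float(sys.argv[2]),float(sys.argv[3])])
    a=overlay(T,c,th,'',(320,195,95,95,4)); b=overlay(S,c,th,'',(232,260,113,118,4)); im=np.zeros((472,840,3),np.uint8); im[:380,:380]=a; im[:472,382:382+452]=b; cv2.imwrite('pics/ov'+sys.argv[1]+'.png',im[:,:800])
E
python3 m2.py 150
```

```text
knob [ 0.51780981 -0.32817353] 18.20392156862745
knob [ 0.51496682 -0.32545442] 34.11764705882353
knob [ 0.51610569 -0.32728116] 56.2235294117647
foot T [ 0.5204 -0.3305] 2129.921568627451 2106
foot S [ 0.5154 -0.3282] 1081.321568627451 5768
```

View pics/ov150.png

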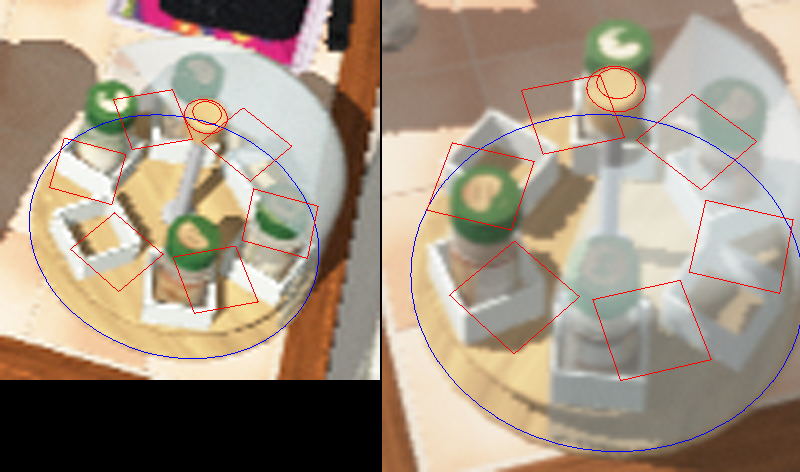

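```bash
cat > m3.py <<'E'
from m2 import *
def ring(c,a,h,z,rr=.088,n=25):
    t=np.linspace(-1,1,n); q=np.r_[np.c_[t,-1+0*t],np.c_[t,1+0*t],np.c_[-1+0*t,t],np.c_[1+0*t,t]]*h+[rr,0]
    R=np.array([[np.cos(a),-np.sin(a)],[np.sin(a),np.cos(a)]]); return np.c_[q@R.T+c,np.full(len(q),z)]
def white(p):
    im=p['image'].astype(np.float32); return im[...,2]   # blue: white vs wood
def samp(w,q): return cv2.remap(w,np.float32(q[:,:1]),np.float32(q[:,1:]),cv2.INTER_LINEAR).mean()
def score(p,c,a,z):
    w=white(p); return samp(w,px(p,ring(c,a,.0275,z)))-.5*samp(w,px(p,ring(c,a,.0235,z)))-.5*samp(w,px(p,ring(c,a,.0315,z)))
def fit(ps,x0,z): return minimize(lambda v:-sum(score(p,v[:2],v[2],z) for p in ps),x0,method='Nelder-Mead',options=dict(initial_simplex=np.array([x0,x0+[.004,0,0],x0+[0,.004,0],x0+[0,0,.08]])))
if __name__=='__main__':
    for z in(.063,.066):
        for n,ps in(('T',[T]),('S',[S]),('TS',[T,S])):
            best=max(np.arange(100,260,2),key=lambda d:sum(score(p,c,np.radians(d),z) for p in ps))
            r=fit(ps,np.array([*c,np.radians(best)]),z); print(z,n,best,r.x[:2].round(4),np.degrees(r.x[2]).round(1),round(-r.fun,1),'pocket',(r.x[:2]+.088*np.array([np.cos(r.x[2]),np.sin(r.x[2])])).round(4))
E
sed -i "s/if __name__=='__main__':/if __name__=='__main__':/" m2.py; python3 m3.py
```

```text
knob [ 0.51780981 -0.32817353] 18.20392156862745
knob [ 0.51501778 -0.32537617] 33.11372549019608
knob [ 0.51610569 -0.32728116] 55.2235294117647
foot T [ 0.7564 -0.2863] 296.0 296
foot S [ 0.5164 -0.3251] 1131.0627450980392 5519
0.063 T 190 [ 0.517  -0.3267] 191.1 46.5 pocket [ 0.4306 -0.3437]
0.063 S 130 [ 0.5158 -0.3269] 130.2 28.6 pocket [ 0.459  -0.2597]
0.063 TS 190 [ 0.5164 -0.3297] 188.7 68.4 pocket [ 0.4294 -0.3431]
0.066 T 190 [ 0.5151 -0.3268] 191.1 46.8 pocket [ 0.4288 -0.3437]
0.066 S 132 [ 0.5168 -0.3276] 131.5 27.7 pocket [ 0.4585 -0.2617]
0.066 TS 130 [ 0.5157 -0.3289] 130.0 70.5 pocket [ 0.4591 -0.2614]
```

```bash
cat > m4.py <<'E'
from m3 import *
c=np.array([.516,-.328])
def vis(p,crop,k):
    x,y,w,h=crop; im=cv2.resize(p['image'][y:y+h,x:x+w,::-1],(w*k,h*k),interpolation=cv2.INTER_CUBIC)
    for f,col in((120,(0,0,255)),(130,(0,160,255)),(140,(0,255,0)),(150,(255,255,0)),(160,(255,0,0)),(170,(255,0,255))):
        for s in(-95,95):
            a=np.radians(f+s); X=np.array([[c[0]+.129*np.cos(a),c[1]+.129*np.sin(a),z] for z in(.008,.148)])
            cv2.polylines(im,[np.int32((px(p,X)-[x,y]+.5)*k)],False,col,1)
    return im
im=np.zeros((500,800,3),np.uint8); a=vis(T,(322,190,96,100),4); b=vis(S,(236,255,104,125),4); im[:400,:384]=a; im[:500,384:800]=b; cv2.imwrite('pics/cov.png',im)
E
python3 m4.py >/dev/null
```

```text
(no output)
```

View pics/cov.png

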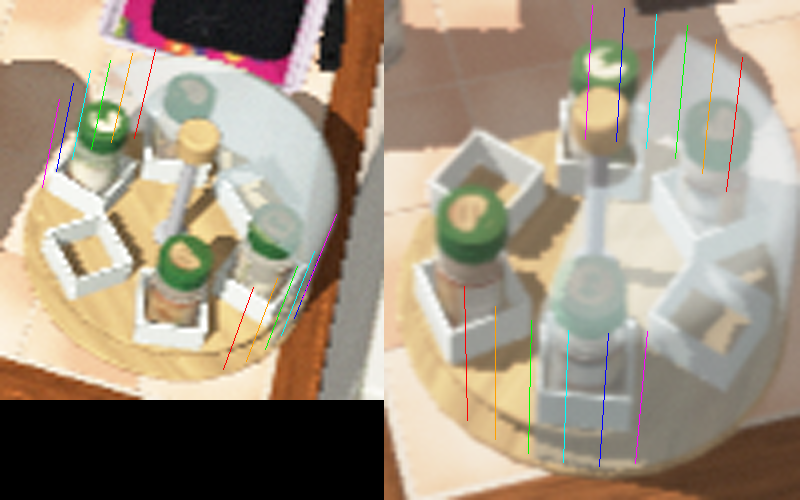

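Run:
```python
from h import *
T=camera('top');S=camera('side')
for n,p,(u,v) in(('blue',S,(367/1.5625,306/1.5625)),('teal',S,(392/1.5625,321/1.5625)),('brown',S,(346/1.5625,331/1.5625)),('blue',T,(323/1.5625,340/1.5625)),('teal',T,(355/1.5625,333/1.5625)),('brown',T,(341/1.5625,367/1.5625))):
    print(n,atz(p,u,v,0).round(3))
for s in silhouettes('microwave_corner',S)[:1]: print(s['conf'],s['bbox'])
print('mw', atz(S,472/1.5625,262/1.5625,.29).round(3), atz(T,494/1.5625,268/1.5625,.29).round(3),'handle',atz(S,440/1.5625,268/1.5625,.24).round(3),get_obs()['clock'])
```

```text
blue [0.495 0.282 0.   ]
teal [0.54  0.211 0.   ]
brown [0.428 0.202 0.   ]
blue [0.483 0.288 0.   ]
teal [0.529 0.219 0.   ]
brown [0.421 0.214 0.   ]Traceback (most recent call last):
  File "<stdin>", line 5, in <module>
ValueError: it knows: cover, filled, garlic, jar_brown, jar_red, knob, oil, onion, pocket, rack, rack_tray, tin
```

>>> {"api": "drive_tool", "payload": {
  "increments": [
    [[26, -30, -2], [0, 0, 7.1], 1],
    [[26, -30, -2], [0, 0, 7.1], 1],
    [[26, -30, -2], [0, 0, 7.1], 1],
    [[26, -30, -2], [0, 0, 7.1], 1],
    [[26, -30, -2], [0, 0, 7.1], 1],
    [[26, -30, -2], [0, 0, 7.1], 1],
    [[26, -30, -2], [0, 0, 7.1], 1],
    [[26, -30, -2], [0, 0, 7.1], 1]
  ]
}}

```text
clock: 2.97
eef_pos: [0.3272, 0.2677, 0.2175]
tool_rot: [-0.291, 0.957, 0.0, 0.0]
ft_force: [0.3, 0.1, 1.3]
grip_width: 0.0849
grasp_force: 0.0
```

>>> {"api": "drive_tool", "payload": {
  "increments": [
    [[27, -30, -5], [0, 0, 0], 0.85],
    [[27, -30, -5], [0, 0, 0], 0.85],
    [[27, -30, -5], [0, 0, 0], 0.85],
    [[30, -32, -5], [0, 0, 0], 0.85],
    [[0, 0, 0], [0, 0, 0], 0.85]
  ]
}}

```text
clock: 3.38
eef_pos: [0.4396, 0.1438, 0.1968]
tool_rot: [-0.284, 0.959, -0.001, 0.001]
ft_force: [0.7, -0.3, 0.9]
grip_width: 0.0724
grasp_force: 0.0
```

Run:
```python
from h import *
from scipy.spatial.transform import Rotation as R
o=get_obs(); M=R.from_quat(o['tool_rot']).as_matrix(); print(o['eef_pos'],M.round(3),np.degrees(np.arctan2(M[1,1],M[0,1])),o['joint_pos'].round(2),o['grip_width'])
```

```text
[0.43958947 0.14375653 0.19682886] [[-0.839 -0.545  0.002]
 [-0.545  0.839 -0.002]
 [-0.    -0.003 -1.   ]] 122.99767073926394 [ 0.32  0.18 -0.16  1.23 -0.   -0.26] 0.07237325703099762
```

>>> {"api": "drive_tool", "payload": {
  "increments": [
    [[11, -14, 0], [0, 0, 4], 0.85],
    [[10, -13, -10], [0, 0, 3.5], 0.85],
    [[0, 0, -30], [0, 0, 0], 0.85],
    [[0, 0, -30], [0, 0, 0], 0.85],
    [[0, 0, -30], [0, 0, 0], 0.85],
    [[0, 0, -20], [0, 0, 0], 0.85],
    [[0, 0, -5], [0, 0, 0], 0.85],
    [[0, 0, 0], [0, 0, 0], 0.85]
  ]
}}

```text
clock: 4.05
eef_pos: [0.4551, 0.1217, 0.0713]
tool_rot: [-0.35, 0.937, 0.0, -0.002]
ft_force: [-0.1, 1.0, 0.4]
grip_width: 0.0727
grasp_force: 0.0
```

Run:
```python
from h import *
t=camera('top')['image'][180:255,190:290,::-1];s=camera('side')['image'][160:235,190:290,::-1]
cv2.imwrite('pics/grasp1.png',np.hstack([cv2.resize(a,(400,300),interpolation=cv2.INTER_CUBIC) for a in(t,s)])); print(get_obs()['eef_pos'])
```

```text
[0.4574438  0.12228365 0.07364396]
```

View pics/grasp1.png

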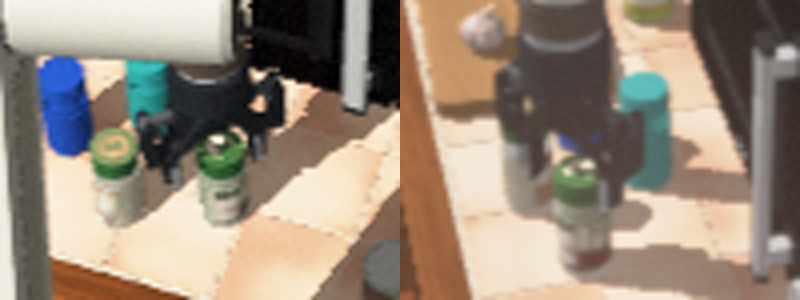

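>>> {"api": "drive_tool", "payload": {
  "increments": [
    [[4, -6, 0], [0, 0, 0], 0.85],
    [[0, 0, 0], [0, 0, 0], 0.85],
    [[0, 0, 0], [0, 0, 0], 0.3],
    [[0, 0, 0], [0, 0, 0], 0.3],
    [[0, 0, 0], [0, 0, 0], 0.3],
    [[0, 0, 0], [0, 0, 0], 0.3],
    [[0, 0, 0], [0, 0, 0], 0.3],
    [[0, 0, 0], [0, 0, 0], 0.3]
  ]
}}

```text
clock: 4.82
eef_pos: [0.4615, 0.1161, 0.0736]
tool_rot: [-0.35, 0.937, -0.0, 0.001]
ft_force: [-0.5, 0.8, 6.4]
grip_width: 0.0436
grasp_force: 60.6
```

>>> {"api": "drive_tool", "payload": {
  "increments": [
    [[0, 0, 0], [0, 0, 0], 0.3],
    [[0, 0, 0], [0, 0, 0], 0.3]
  ]
}}

```text
clock: 4.98
eef_pos: [0.4614, 0.1161, 0.0736]
tool_rot: [-0.35, 0.937, -0.0, 0.001]
ft_force: [0.0, -0.1, 5.9]
grip_width: 0.0435
grasp_force: 60.6
```

>>> {"api": "drive_tool", "payload": {
  "increments": [
    [[0, 0, 15], [0, 0, 0], 0.3],
    [[0, 0, 30], [0, 0, 0], 0.3],
    [[0, 0, 35], [0, 0, 0], 0.3],
    [[0, -10, 35], [0, 0, 0], 0.3],
    [[0, -25, 25], [0, 0, 0], 0.3],
    [[0, -30, 15], [0, 0, 0], 0.3],
    [[0, -35, 0], [0, 0, 0], 0.3],
    [[0, -35, 0], [0, 0, 0], 0.3]
  ]
}}

```text
clock: 5.65
eef_pos: [0.4612, -0.0201, 0.229]
tool_rot: [-0.351, 0.936, -0.001, 0.001]
ft_force: [0.6, 0.2, -1.5]
grip_width: 0.0436
grasp_force: 61.1
```

>>> {"api": "drive_tool", "payload": {
  "increments": [
    [[0, -35, 0], [0, 0, 0], 0.3],
    [[0, -35, 0], [0, 0, 0], 0.3],
    [[0, -35, 0], [0, 0, 0], 0.3],
    [[0, -35, 0], [0, 0, 0], 0.3],
    [[0, -35, 0], [0, 0, 0], 0.3],
    [[0, -35, 0], [0, 0, 0], 0.3],
    [[0, -25, 0], [0, 0, 0], 0.3],
    [[0, 0, 0], [0, 0, 0], 0.3]
  ]
}}

```text
clock: 6.32
eef_pos: [0.4601, -0.2586, 0.2267]
tool_rot: [-0.348, 0.938, -0.001, -0.001]
ft_force: [1.1, 0.5, -0.9]
grip_width: 0.0436
grasp_force: 61.2
```

>>> {"api": "drive_tool", "payload": {
  "increments": [
    [[0, 0, 0], [0, 0, 0], 0.3],
    [[0, 0, 0], [0, 0, 0], 0.3]
  ]
}}

```text
clock: 6.48
eef_pos: [0.4602, -0.2537, 0.227]
tool_rot: [-0.35, 0.937, 0.001, -0.0]
ft_force: [0.1, 0.3, -1.3]
grip_width: 0.0437
grasp_force: 61.2
```

```bash
cat > m5.py <<'E'
from m3 import *
import sys
o=get_obs(); e=o['eef_pos']; zb=e[2]-.0736; print('tcp',e.round(4))
ims=[]
for n,p,x,y in(('T',T,320,180),('S',S,232,240)):
    r=fit([p],np.array([.516,-.328,np.radians(130.8)]),.066); a=r.x[2]; pc=r.x[:2]+.088*np.array([np.cos(a),np.sin(a)])
    print(n,'pocket fit',pc.round(4),'ang',np.degrees(a).round(1),'c',r.x[:2].round(4),round(-r.fun,1))
    w,h,k=100,130,4; im=cv2.resize(p['image'][y:y+h,x:x+w,::-1],(w*k,h*k),interpolation=cv2.INTER_CUBIC)
    for X,col in((ring(r.x[:2],a,.026,.066),(0,0,255)),(circ(e[0],e[1],zb,.022),(255,0,0)),(circ(e[0],e[1],zb+.105,.0225),(255,0,0)),(circ(e[0],e[1],zb+.085,.0225),(255,0,255))):
        for q in (px(p,X)-[x,y]+.5)*k: cv2.circle(im,tuple(np.int32(q)),0,col,-1)
    ims.append(im)
cv2.imwrite('pics/'+sys.argv[1],np.hstack(ims))
E
python3 m5.py hold1.png
```

```text
knob [ 0.51768635 -0.32863897] 40.2078431372549
knob [ 0.51490092 -0.32692539] 45.462745098039214
knob [ 0.51562257 -0.32858246] 88.33333333333333
foot T [ 0.5228 -0.3333] 2220.454901960784 1613
foot S [ 0.5154 -0.3273] 1095.8156862745097 5708
tcp [ 0.4608 -0.253   0.2277]
T pocket fit [ 0.4598 -0.2611] ang 131.3 c [ 0.5179 -0.3272] 45.8
S pocket fit [ 0.4585 -0.2619] ang 130.8 c [ 0.516  -0.3285] 24.2
```

View pics/hold1.png

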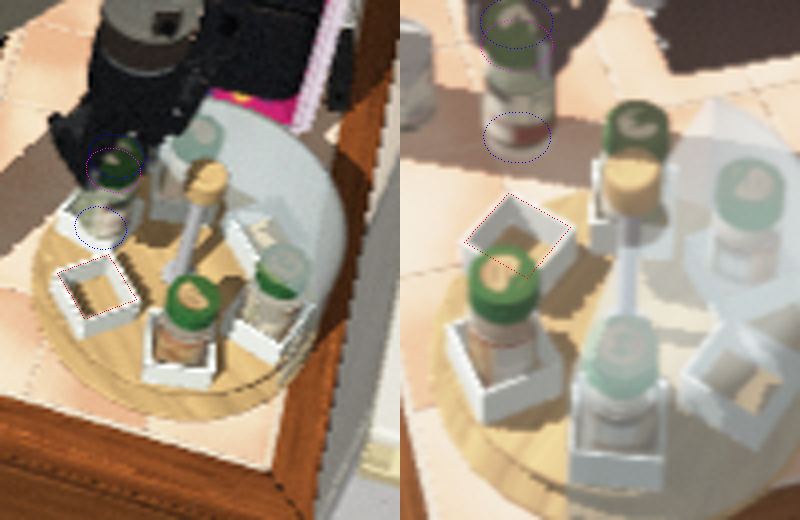

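>>> {"api": "drive_tool", "payload": {
  "increments": [
    [[-1.5, -8, 0], [0, 0, 0], 0.3],
    [[0, 0, -15], [0, 0, 0], 0.3],
    [[0, 0, -25], [0, 0, 0], 0.3],
    [[0, 0, -20], [0, 0, 0], 0.3],
    [[0, 0, -12], [0, 0, 0], 0.3],
    [[0, 0, 0], [0, 0, 0], 0.3],
    [[0, 0, 0], [0, 0, 0], 0.3],
    [[0, 0, 0], [0, 0, 0], 0.3]
  ]
}}

```text
clock: 7.35
eef_pos: [0.4598, -0.2626, 0.1567]
tool_rot: [-0.35, 0.937, -0.001, 0.001]
ft_force: [0.4, -0.4, -1.0]
grip_width: 0.0436
grasp_force: 61.2
```

```bash
python3 -c "
from h import *
for i in range(3): camera('top'); o=get_obs(); print(o['eef_pos'].round(4),o['ft_force'].round(1))"
```

```text
[ 0.4601 -0.2627  0.157 ] [ 0.8  0.1 -0.5]
[ 0.4601 -0.2627  0.157 ] [ 0.2 -0.5 -0.6]
[ 0.46   -0.2627  0.1569] [ 1.1  1.1 -0.5]
```

>>> {"api": "drive_tool", "payload": {
  "increments": [
    [[-1, 1, -8], [0, 0, 0], 0.3],
    [[0, 0, -8], [0, 0, 0], 0.3],
    [[0, 0, -5], [0, 0, 0], 0.3],
    [[0, 0, -5], [0, 0, 0], 0.3],
    [[0, 0, 0], [0, 0, 0], 0.3]
  ]
}}

```text
clock: 7.92
eef_pos: [0.4572, -0.2606, 0.1279]
tool_rot: [-0.35, 0.937, 0.001, -0.001]
ft_force: [-0.8, 0.7, -1.8]
grip_width: 0.0438
grasp_force: 61.2
```

>>> {"api": "drive_tool", "payload": {
  "increments": [
    [[0, 0, -4], [0, 0, 0], 0.3],
    [[0, 0, -4], [0, 0, 0], 0.3],
    [[0, 0, 0], [0, 0, 0], 0.3]
  ]
}}

```text
clock: 8.17
eef_pos: [0.4578, -0.261, 0.1207]
tool_rot: [-0.35, 0.937, 0.0, -0.0]
ft_force: [-0.6, 0.3, 0.0]
grip_width: 0.0436
grasp_force: 61.2
```

>>> {"api": "drive_tool", "payload": {
  "increments": [
    [[0.5, 0, -4], [0, 0, 0], 0.3],
    [[0, 0, -4], [0, 0, 0], 0.3],
    [[0, 0, -3], [0, 0, 0], 0.3],
    [[0, 0, -2], [0, 0, 0], 0.3],
    [[0, 0, 0], [0, 0, 0], 0.3],
    [[0, 0, 0], [0, 0, 0], 0.3]
  ]
}}

```text
clock: 8.67
eef_pos: [0.4586, -0.2611, 0.1084]
tool_rot: [-0.35, 0.937, 0.0, -0.0]
ft_force: [0.6, 0.3, -0.2]
grip_width: 0.0435
grasp_force: 61.2
```

>>> {"api": "drive_tool", "payload": {
  "increments": [
    [[0, 0, -1.2], [0, 0, 0], 0.3],
    [[0, 0, -1], [0, 0, 0], 0.3],
    [[0, 0, 0], [0, 0, 0], 0.3]
  ]
}}

```text
clock: 8.92
eef_pos: [0.4586, -0.2612, 0.1063]
tool_rot: [-0.35, 0.937, 0.0, -0.0]
ft_force: [-0.1, -0.0, -1.2]
grip_width: 0.0435
grasp_force: 61.2
```

>>> {"api": "drive_tool", "payload": {
  "increments": [
    [[0, 0, 0], [0, 0, 0], 0.6],
    [[0, 0, 0], [0, 0, 0], 0.65],
    [[0, 0, 0], [0, 0, 0], 0.7],
    [[0, 0, 0], [0, 0, 0], 0.75],
    [[0, 0, 10], [0, 0, 0], 0.75],
    [[0, 0, 25], [0, 0, 0], 0.75],
    [[0, 0, 35], [0, 0, 0], 0.75],
    [[0, 0, 35], [0, 0, 0], 0.75]
  ]
}}

```text
clock: 9.58
eef_pos: [0.4579, -0.2607, 0.2125]
tool_rot: [-0.35, 0.937, 0.001, -0.001]
ft_force: [1.4, 0.1, 0.3]
grip_width: 0.064
grasp_force: 0.0
```

>>> {"api": "drive_tool", "payload": {
  "increments": [
    [[0, 0, 30], [0, 0, 0], 0.75],
    [[18, -22, 0], [0, 0, 0], 0.75],
    [[20, -23, 0], [0, 0, 0], 0.75],
    [[19, -22, 0], [0, 0, 0], 0.75],
    [[0, 0, 0], [0, 0, 0], 0.75],
    [[0, 0, 0], [0, 0, 0], 0.75]
  ]
}}

```text
clock: 10.08
eef_pos: [0.5159, -0.3289, 0.2407]
tool_rot: [-0.35, 0.937, 0.001, -0.0]
ft_force: [0.3, -0.5, -0.5]
grip_width: 0.064
grasp_force: 0.0
```

```bash
python3 m5.py hold2.png
```

```text
knob [ 0.51720454 -0.32884084] 88.82745098039214
knob [ 0.51472087 -0.3262884 ] 71.06274509803922
knob [ 0.51455611 -0.32767301] 160.5686274509804
foot T [ 0.5215 -0.3312] 2175.1372549019607 1826
foot S [ 0.5152 -0.3279] 1080.1411764705883 5696
tcp [ 0.5151 -0.3274  0.2421]
T pocket fit [ 0.4598 -0.2604] ang 130.5 c [ 0.517  -0.3273] 30.2
S pocket fit [ 0.4585 -0.2628] ang 127.3 c [ 0.5119 -0.3328] 9.2
```

View pics/hold2.png

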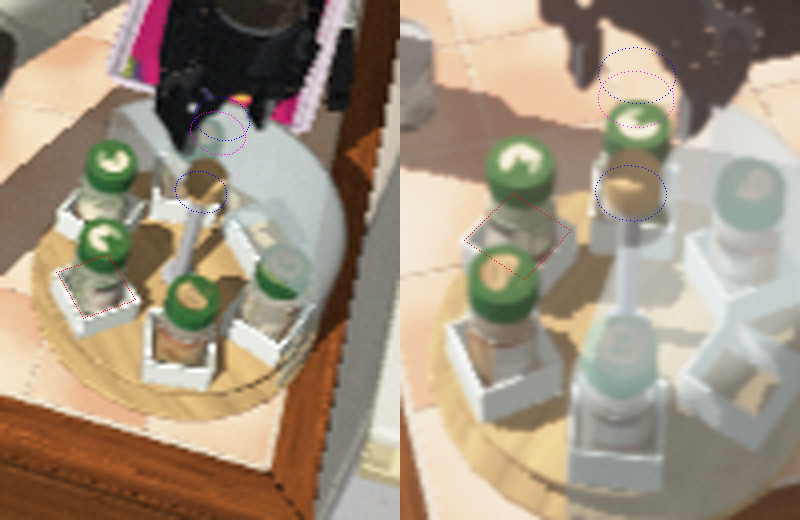

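>>> {"api": "drive_tool", "payload": {
  "increments": [
    [[0.5, -0.5, -25], [0, 0, 0], 0.75],
    [[0, 0, -30], [0, 0, 0], 0.75],
    [[0, 0, -20], [0, 0, 0], 0.75],
    [[0, 0, -5], [0, 0, 0], 0.75],
    [[0, 0, 0], [0, 0, 0], 0.3],
    [[0, 0, 0], [0, 0, 0], 0.3],
    [[0, 0, 0], [0, 0, 0], 0.3],
    [[0, 0, 0], [0, 0, 0], 0.3]
  ]
}}

```text
clock: 10.95
eef_pos: [0.5159, -0.3279, 0.1637]
tool_rot: [-0.35, 0.937, 0.0, 0.0]
ft_force: [-3.1, 4.3, 3.2]
grip_width: 0.0338
grasp_force: 60.5
```

>>> {"api": "drive_tool", "payload": {
  "increments": [
    [[0, 0, 0], [0, 0, 0], 0.3],
    [[0, 0, 0], [0, 0, 0], 0.3]
  ]
}}

```text
clock: 11.12
eef_pos: [0.516, -0.3279, 0.1637]
tool_rot: [-0.35, 0.937, 0.0, 0.001]
ft_force: [-3.9, 4.1, 3.4]
grip_width: 0.0339
grasp_force: 60.5
```

>>> {"api": "drive_tool", "payload": {
  "increments": [
    [[0, 0, 0], [0, 0, -2], 0.3],
    [[0, 0, 0], [0, 0, -4], 0.3],
    [[0, 0, 0], [0, 0, -6], 0.3],
    [[0, 0, 0], [0, 0, -6], 0.3],
    [[0, 0, 0], [0, 0, -6], 0.3],
    [[0, 0, 0], [0, 0, -6], 0.3],
    [[0, 0, 0], [0, 0, -6], 0.3],
    [[0, 0, 0], [0, 0, -6], 0.3]
  ]
}}

```text
clock: 11.78
eef_pos: [0.5165, -0.3293, 0.1637]
tool_rot: [0.011, 1.0, -0.001, 0.001]
ft_force: [-2.7, -0.2, 1.1]
grip_width: 0.0338
grasp_force: 60.3
```

>>> {"api": "drive_tool", "payload": {
  "increments": [
    [[0, 0, 0], [0, 0, -6], 0.3],
    [[0, 0, 0], [0, 0, -6], 0.3],
    [[0, 0, 0], [0, 0, -6], 0.3],
    [[0, 0, 0], [0, 0, -6], 0.3],
    [[0, 0, 0], [0, 0, -6], 0.3],
    [[0, 0, 0], [0, 0, -6], 0.3],
    [[0, 0, 0], [0, 0, -6], 0.3],
    [[0, 0, 0], [0, 0, -6], 0.3]
  ]
}}

```text
clock: 12.45
eef_pos: [0.5158, -0.3307, 0.1637]
tool_rot: [0.418, 0.909, -0.002, 0.001]
ft_force: [-3.5, -3.4, 1.7]
grip_width: 0.0338
grasp_force: 60.4
```

>>> {"api": "drive_tool", "payload": {
  "increments": [
    [[0, 0, 0], [0, 0, -6], 0.3],
    [[0, 0, 0], [0, 0, -6], 0.3],
    [[0, 0, 0], [0, 0, -6], 0.3],
    [[0, 0, 0], [0, 0, -6], 0.3],
    [[0, 0, 0], [0, 0, -6], 0.3],
    [[0, 0, 0], [0, 0, -6], 0.3],
    [[0, 0, 0], [0, 0, -6], 0.3],
    [[0, 0, 0], [0, 0, -6], 0.3]
  ]
}}

```text
clock: 13.12
eef_pos: [0.5142, -0.3312, 0.1637]
tool_rot: [0.751, 0.66, -0.003, 0.001]
ft_force: [-7.8, -3.2, 3.2]
grip_width: 0.0344
grasp_force: 60.6
```

>>> {"api": "drive_tool", "payload": {
  "increments": [
    [[0, 0, 0], [0, 0, -6], 0.3],
    [[0, 0, 0], [0, 0, -6], 0.3],
    [[0, 0, 0], [0, 0, -6], 0.3],
    [[0, 0, 0], [0, 0, -5], 0.3],
    [[0, 0, 0], [0, 0, -3], 0.3],
    [[0, 0, 0], [0, 0, -2], 0.3],
    [[0, 0, 0], [0, 0, 0], 0.3],
    [[0, 0, 0], [0, 0, 0], 0.3]
  ]
}}

```text
clock: 13.78
eef_pos: [0.5133, -0.3309, 0.1637]
tool_rot: [0.888, 0.46, -0.003, 0.001]
ft_force: [-9.5, -3.9, 4.4]
grip_width: 0.0341
grasp_force: 60.7
```

Run:
```python
from m3 import *
from scipy.spatial.transform import Rotation as R
o=get_obs(); M=R.from_quat(o['tool_rot']).as_matrix(); print(o['eef_pos'],np.degrees(np.arctan2(M[1,1],M[0,1])),o['joint_pos'].round(2),o['ft_torque'],o['clock'])
for n,p in(('T',T),('S',S)):
    d0=max(np.arange(115,160,1),key=lambda d:score(p,np.array([.516,-.328]),np.radians(d),.066))
    r=fit([p],np.array([.516,-.328,np.radians(d0)]),.066); print(n,d0,np.degrees(r.x[2]),r.x[:2],r.fun)
```

```text
knob [ 0.52168433 -0.33672548] 97.06274509803922
knob [ 0.50944498 -0.32231832] 107.09019607843138
knob [ 0.51370152 -0.32745652] 206.44313725490196
foot T [ 0.5217 -0.3307] 2136.2392156862747 1655
foot S [ 0.5158 -0.3261] 1135.2392156862743 5268
[ 0.513326   -0.33087932  0.16367387] -35.16884608788779 [-0.57  0.49  0.2   1.28 -0.01  1.62] [-0.5443931   1.97033377 -0.13304886] 13.9833
T 143 142.97922649407397 [ 0.5154531 -0.3286512] -49.1710205078125
S 144 143.42038839580164 [ 0.51490107 -0.3292835 ] -30.696998596191406
```

>>> {"api": "drive_tool", "payload": {
  "increments": [
    [[0, 0, 0], [0, 0, 0], 0.5],
    [[0, 0, 0], [0, 0, 0], 0.7],
    [[0, 0, 0], [0, 0, 0], 0.75],
    [[2.5, 3, 0], [0, 0, 0], 0.75],
    [[0, 0, 0], [0, 0, 0], 0.75],
    [[0, 0, 0], [0, 0, 0], 0.75]
  ]
}}

```text
clock: 14.48
eef_pos: [0.5192, -0.3253, 0.1616]
tool_rot: [0.887, 0.462, 0.0, 0.0]
ft_force: [0.3, -0.5, -0.3]
grip_width: 0.064
grasp_force: 0.0
```

```bash
cat > ang.py <<'E'
from m3 import *
o=get_obs(); print(o['eef_pos'],o['ft_force'].round(1),o['clock'])
for n,p in(('T',T),('S',S)):
    d0=max(np.arange(115,160,1),key=lambda d:score(p,np.array([.516,-.328]),np.radians(d),.066))
    r=fit([p],np.array([.516,-.328,np.radians(d0)]),.066); a=r.x[2]; print(n,d0,np.degrees(a),r.x[:2],r.fun,'pocket',r.x[:2]+.088*np.array([np.cos(a),np.sin(a)]))
E
python3 ang.py
```

```text
knob [ 0.51669527 -0.33063381] 85.88235294117646
knob [ 0.50766146 -0.32603753] 87.90588235294118
knob [ 0.50901558 -0.3280523 ] 177.01176470588234
foot T [ 0.5192 -0.3302] 2157.8588235294114 1724
foot S [ 0.5162 -0.3267] 1136.8039215686274 5288
[ 0.51876708 -0.32556706  0.16129709] [ 0.  -0.  -0.4] 14.6833
T 142 141.25244069158066 [ 0.51573832 -0.32859065] -51.497657775878906 pocket [ 0.44710614 -0.27351231]
S 143 142.77856542060877 [ 0.51607468 -0.32768029] -29.311355590820312 pocket [ 0.44599996 -0.27444935]
```

>>> {"api": "drive_tool", "payload": {
  "increments": [
    [[-3, -2.5, 0], [0, 0, 0], 0.75],
    [[0, 0, 0], [0, 0, 0], 0.3],
    [[0, 0, 0], [0, 0, 0], 0.3],
    [[0, 0, 0], [0, 0, 0], 0.3],
    [[0, 0, 0], [0, 0, 0], 0.3],
    [[0, 0, 0], [0, 0, -1.5], 0.3],
    [[0, 0, 0], [0, 0, -1.5], 0.3],
    [[0, 0, 0], [0, 0, 0], 0.3]
  ]
}}

```text
clock: 15.35
eef_pos: [0.5152, -0.3282, 0.1617]
tool_rot: [0.899, 0.438, -0.0, -0.0]
ft_force: [-3.1, 0.7, 2.5]
grip_width: 0.0344
grasp_force: 60.2
```

```bash
python3 ang.py; python3 -c "
from h import *
print(get_obs()['ft_torque'])"
```

```text
knob [ 0.51816507 -0.33297804] 92.0078431372549
knob [ 0.50857906 -0.32454093] 98.1450980392157
knob [ 0.51140995 -0.32947368] 192.22352941176473
foot T [ 0.5456 -0.3266] 751.5333333333333 1944
foot S [ 0.5168 -0.3257] 1176.662745098039 5235
[ 0.51519033 -0.32820067  0.16169832] [-4.7 -0.   5.6] 15.55
T 139 138.86038561158355 [ 0.51638116 -0.32782349] -52.68499755859375 pocket [ 0.4501076  -0.26992863]
S 140 138.34244273278543 [ 0.5146233  -0.32956155] -28.157089233398438 pocket [ 0.44887579 -0.27106997]
[0.27195566 0.950753   0.07103406]
```

>>> {"api": "drive_tool", "payload": {
  "increments": [
    [[0, 0, 0], [0, 0, 0], 0.5],
    [[0, 0, 0], [0, 0, 0], 0.7],
    [[0, 0, 0], [0, 0, 0], 0.75],
    [[0, 0, 25], [0, 0, 0], 0.75],
    [[0, 0, 35], [0, 0, 0], 0.75],
    [[0, 0, 20], [0, 0, 0], 0.75],
    [[0, 0, 0], [0, 0, 0], 0.75]
  ]
}}

```text
clock: 16.13
eef_pos: [0.5184, -0.3296, 0.2472]
tool_rot: [0.899, 0.438, 0.003, 0.005]
ft_force: [0.3, -0.7, 0.2]
grip_width: 0.0639
grasp_force: 0.0
```

```bash
python3 ang.py
```

```text
knob [ 0.51788699 -0.32605762] 92.6313725490196
knob [ 0.51062741 -0.32620941] 80.46274509803922
knob [ 0.51040255 -0.32675396] 173.5333333333333
foot T [ 0.5195 -0.3287] 2113.6901960784317 2033
foot S [ 0.5154 -0.3266] 1133.6078431372548 5572
[ 0.51534024 -0.32786804  0.24002002] [-0.6  0.3 -0. ] 16.3333
T 142 142.03803900145184 [ 0.51656871 -0.3278587 ] -51.16033935546875 pocket [ 0.44718781 -0.27372654]
S 143 140.50887390822814 [ 0.51355896 -0.33059163] -30.38410186767578 pocket [ 0.44564732 -0.27462727]
```

>>> {"api": "drive_tool", "payload": {
  "increments": [
    [[-10, 20, 0], [0, 0, 0], 0.85],
    [[-10, 38, 0], [0, 0, 0], 0.85],
    [[-10, 38, 0], [0, 0, 0], 0.85],
    [[-10, 38, 0], [0, 0, 0], 0.85],
    [[-10, 38, 0], [0, 0, 0], 0.85],
    [[-10, 38, 0], [0, 0, 0], 0.85],
    [[-10, 38, 0], [0, 0, 0], 0.85],
    [[-10, 38, 0], [0, 0, 0], 0.85]
  ]
}}

```text
clock: 17.0
eef_pos: [0.4339, -0.0405, 0.2398]
tool_rot: [0.899, 0.438, -0.001, -0.001]
ft_force: [1.3, 0.6, 0.2]
grip_width: 0.0726
grasp_force: 0.0
```

>>> {"api": "drive_tool", "payload": {
  "increments": [
    [[0, 38, 0], [0, 0, 0], 0.85],
    [[0, 38, 0], [0, 0, 0], 0.85],
    [[0, 38, 0], [0, 0, 0], 0.85],
    [[0, 38, 0], [0, 0, 0], 0.85],
    [[0, 38, 0], [0, 0, 0], 0.85],
    [[0, 38, 0], [0, 0, 0], 0.85],
    [[0, 25, 0], [0, 0, 0], 0.85],
    [[0, 0, 0], [0, 0, 0], 0.85]
  ]
}}

```text
clock: 17.67
eef_pos: [0.4347, 0.2149, 0.2395]
tool_rot: [0.897, 0.441, -0.001, -0.001]
ft_force: [0.6, 0.2, -0.5]
grip_width: 0.0729
grasp_force: 0.0
```

Run:
```python
from h import *
camera('top');o=get_obs();print(o['eef_pos'],o['tool_rot'].round(3),o['joint_pos'].round(2))
```

```text
[0.43457362 0.21263008 0.23949726] [ 0.898  0.44  -0.002 -0.   ] [ 0.45  0.21 -0.02  1.35  0.    2.68]
```

>>> {"api": "drive_tool", "payload": {
  "increments": [
    [[-2.5, -1.5, -20], [0, 0, 0], 0.85],
    [[0, 0, -35], [0, 0, 0], 0.85],
    [[0, 0, -35], [0, 0, 0], 0.85],
    [[0, 0, -35], [0, 0, 0], 0.85],
    [[0, 0, -25], [0, 0, 0], 0.85],
    [[0, 0, -13], [0, 0, 0], 0.85],
    [[0, 0, 0], [0, 0, 0], 0.85],
    [[0, 0, 0], [0, 0, 0], 0.85]
  ]
}}

```text
clock: 18.38
eef_pos: [0.4321, 0.2077, 0.0774]
tool_rot: [0.899, 0.438, -0.002, 0.0]
ft_force: [-0.2, 0.4, -0.0]
grip_width: 0.0727
grasp_force: 0.0
```

Run:
```python
from h import *
t=camera('top')['image'][180:255,190:290,::-1];s=camera('side')['image'][160:235,190:290,::-1]
cv2.imwrite('pics/grasp2.png',np.hstack([cv2.resize(a,(400,300),interpolation=cv2.INTER_CUBIC) for a in(t,s)])); print(get_obs()['eef_pos'],get_obs()['ft_force'])
```

```text
[0.43400253 0.20900725 0.07934252] [ 0.37416262 -0.45046883 -0.89135877]
```

View pics/grasp2.png

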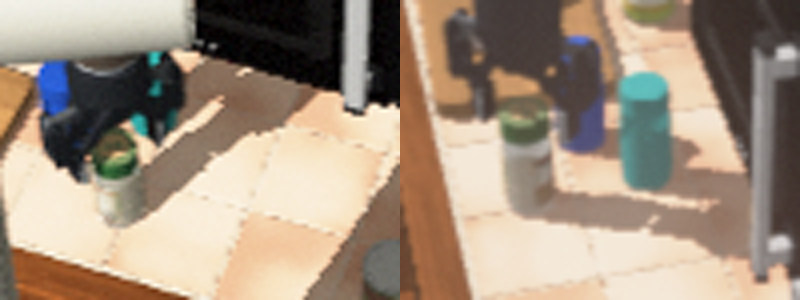

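The brown jar stands between the open fingers, with the cap at about (120,155) left and (525,125) right in the crop. The blue and turquoise ones are clear of the gripper. I'll correct slightly, go down 6 mm and grip.

>>> {"api": "drive_tool", "payload": {
  "increments": [
    [[-1.5, 2, -6], [0, 0, 0], 0.85],
    [[0, 0, 0], [0, 0, 0], 0.85],
    [[0, 0, 0], [0, 0, 0], 0.3],
    [[0, 0, 0], [0, 0, 0], 0.3],
    [[0, 0, 0], [0, 0, 0], 0.3],
    [[0, 0, 0], [0, 0, 0], 0.3],
    [[0, 0, 0], [0, 0, 0], 0.3],
    [[0, 0, 0], [0, 0, 0], 0.3]
  ]
}}

```text
clock: 19.15
eef_pos: [0.4322, 0.2118, 0.0731]
tool_rot: [0.899, 0.438, 0.001, -0.0]
ft_force: [-0.3, 0.6, 5.5]
grip_width: 0.0435
grasp_force: 60.8
```

>>> {"api": "drive_tool", "payload": {
  "increments": [
    [[0, 0, 0], [0, 0, 0], 0.3],
    [[0, 0, 0], [0, 0, 0], 0.3]
  ]
}}

```text
clock: 19.32
eef_pos: [0.4322, 0.2118, 0.0731]
tool_rot: [0.899, 0.438, 0.001, -0.0]
ft_force: [-1.7, 0.3, 5.4]
grip_width: 0.0433
grasp_force: 60.8
```

>>> {"api": "drive_tool", "payload": {
  "increments": [
    [[0, 0, 15], [0, 0, 0], 0.3],
    [[0, 0, 30], [0, 0, 0], 0.3],
    [[0, 0, 35], [0, 0, 0], 0.3],
    [[0, -10, 35], [0, 0, 0], 0.3],
    [[0, -25, 25], [0, 0, 0], 0.3],
    [[0, -30, 15], [0, 0, 0], 0.3],
    [[0, -35, 0], [0, 0, 0], 0.3],
    [[0, -35, 0], [0, 0, 0], 0.3]
  ]
}}

```text
clock: 19.98
eef_pos: [0.4321, 0.0753, 0.2284]
tool_rot: [0.898, 0.439, 0.001, 0.001]
ft_force: [1.1, -0.1, -1.5]
grip_width: 0.0436
grasp_force: 61.1
```

>>> {"api": "drive_tool", "payload": {
  "increments": [
    [[2, -36, 0], [0, 0, 0], 0.3],
    [[2, -36, 0], [0, 0, 0], 0.3],
    [[2, -36, 0], [0, 0, 0], 0.3],
    [[2, -36, 0], [0, 0, 0], 0.3],
    [[2, -36, 0], [0, 0, 0], 0.3],
    [[2, -36, 0], [0, 0, 0], 0.3],
    [[2, -36, 0], [0, 0, 0], 0.3],
    [[0, -36, 0], [0, 0, 0], 0.3]
  ]
}}

```text
clock: 20.65
eef_pos: [0.4452, -0.2135, 0.2268]
tool_rot: [0.899, 0.438, -0.0, -0.0]
ft_force: [1.4, 1.1, -0.1]
grip_width: 0.0433
grasp_force: 61.1
```

>>> {"api": "drive_tool", "payload": {
  "increments": [
    [[0, -36, 0], [0, 0, 0], 0.3],
    [[0, -20, 0], [0, 0, 0], 0.3],
    [[0, -5, 0], [0, 0, 0], 0.3],
    [[0, 0, 0], [0, 0, 0], 0.3],
    [[0, 0, 0], [0, 0, 0], 0.3]
  ]
}}

```text
clock: 21.07
eef_pos: [0.4451, -0.272, 0.2267]
tool_rot: [0.899, 0.438, -0.0, -0.001]
ft_force: [0.1, 0.2, -1.1]
grip_width: 0.0433
grasp_force: 61.2
```

```bash
cat > m6.py <<'E'
from m3 import *
import sys
o=get_obs(); e=o['eef_pos']; zb=e[2]-.0731; print('tcp',e.round(4),o['clock'],o['tool_rot'].round(3))
ims=[]
for n,p,x,y in(('T',T,320,180),('S',S,232,240)):
    r=fit([p],np.array([.516,-.328,np.radians(141.7)]),.066); a=r.x[2]; print(n,(r.x[:2]+.088*np.array([np.cos(a),np.sin(a)])).round(4),np.degrees(a).round(1),round(-r.fun,1))
    w,h,k=100,130,4; im=cv2.resize(p['image'][y:y+h,x:x+w,::-1],(w*k,h*k),interpolation=cv2.INTER_CUBIC)
    for X,col in((ring(r.x[:2],a,.026,.066),(0,0,255)),(circ(e[0],e[1],zb,.022),(255,0,0)),(circ(e[0],e[1],zb+.085,.0225),(255,0,255))):
        for q in (px(p,X)-[x,y]+.5)*k: cv2.circle(im,tuple(np.int32(q)),0,col,-1)
    ims.append(im)
cv2.imwrite('pics/'+sys.argv[1],np.hstack(ims))
E
python3 m6.py hold3.png
```

```text
knob [ 0.51641311 -0.32981044] 64.76470588235294
knob [ 0.51136305 -0.32784698] 63.36862745098039
knob [ 0.51091288 -0.3291252 ] 133.6313725490196
foot T [ 0.5215 -0.3301] 2157.6588235294116 1613
foot S [ 0.5154 -0.3274] 1079.635294117647 5754
tcp [ 0.4458 -0.2713  0.2275] 21.2667 [ 0.898  0.439  0.    -0.   ]
T [ 0.4471 -0.2737] 141.9 49.7
S [ 0.4459 -0.2746] 141.4 29.5
```

View pics/hold3.png

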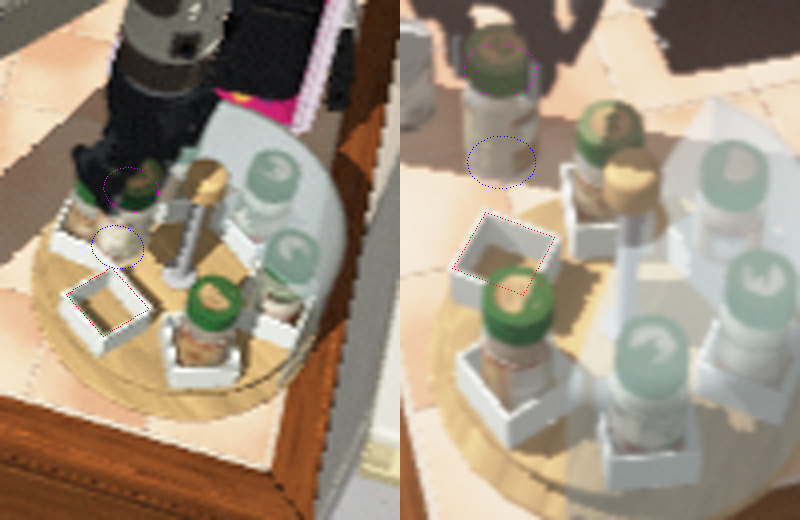

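The picture shows the held brown jar matching its projection, with its bottom at about (118,246) and (502,162) in the crop. The empty pocket is outlined at the front and all the other jars stand upright. Now lower it.

>>> {"api": "drive_tool", "payload": {
  "increments": [
    [[1, -2.5, 0], [0, 0, 0], 0.3],
    [[0, 0, -15], [0, 0, 0], 0.3],
    [[0, 0, -25], [0, 0, 0], 0.3],
    [[0, 0, -20], [0, 0, 0], 0.3],
    [[0, 0, -12], [0, 0, 0], 0.3],
    [[0, 0, 0], [0, 0, 0], 0.3],
    [[0, 0, 0], [0, 0, 0], 0.3],
    [[0, 0, 0], [0, 0, 0], 0.3]
  ]
}}

```text
clock: 21.93
eef_pos: [0.4475, -0.2753, 0.1565]
tool_rot: [0.899, 0.439, 0.0, 0.001]
ft_force: [0.5, -0.4, -1.0]
grip_width: 0.0439
grasp_force: 61.2
```

>>> {"api": "drive_tool", "payload": {
  "increments": [
    [[0, 0, -3], [0, 0, 0], 0.3],
    [[0, 0, 0], [0, 0, 0], 0.3],
    [[0, 0, 0], [0, 0, 0], 0.3]
  ]
}}

```text
clock: 22.18
eef_pos: [0.447, -0.2753, 0.153]
tool_rot: [0.899, 0.438, 0.0, 0.0]
ft_force: [-0.6, -0.4, -1.4]
grip_width: 0.0438
grasp_force: 61.2
```

>>> {"api": "drive_tool", "payload": {
  "increments": [
    [[-0.3, 1.3, -8], [0, 0, 0], 0.3],
    [[0, 0, -7], [0, 0, 0], 0.3],
    [[0, 0, -5], [0, 0, 0], 0.3],
    [[0, 0, -4], [0, 0, 0], 0.3],
    [[0, 0, 0], [0, 0, 0], 0.3]
  ]
}}

```text
clock: 22.6
eef_pos: [0.4455, -0.2734, 0.1269]
tool_rot: [0.899, 0.438, -0.001, -0.001]
ft_force: [-0.0, 0.2, -1.4]
grip_width: 0.0439
grasp_force: 61.2
```

>>> {"api": "drive_tool", "payload": {
  "increments": [
    [[0, 0, -4], [0, 0, 0], 0.3],
    [[0, 0, -4], [0, 0, 0], 0.3],
    [[0, 0, 0], [0, 0, 0], 0.3]
  ]
}}

```text
clock: 22.85
eef_pos: [0.446, -0.2736, 0.1195]
tool_rot: [0.899, 0.438, -0.0, -0.001]
ft_force: [0.1, -0.3, -0.9]
grip_width: 0.0437
grasp_force: 61.2
```

Inside, with no contact force. On down to just above the floor (TCP about 0.106).

>>> {"api": "drive_tool", "payload": {
  "increments": [
    [[0.5, -0.3, -4], [0, 0, 0], 0.3],
    [[0, 0, -4], [0, 0, 0], 0.3],
    [[0, 0, -3], [0, 0, 0], 0.3],
    [[0, 0, -1.5], [0, 0, 0], 0.3],
    [[0, 0, 0], [0, 0, 0], 0.3],
    [[0, 0, 0], [0, 0, 0], 0.3]
  ]
}}

```text
clock: 23.35
eef_pos: [0.4468, -0.2741, 0.1078]
tool_rot: [0.899, 0.438, -0.0, -0.0]
ft_force: [0.6, 0.5, -0.5]
grip_width: 0.0436
grasp_force: 61.2
```

>>> {"api": "drive_tool", "payload": {
  "increments": [
    [[0, 0, -1], [0, 0, 0], 0.3],
    [[0, 0, 0], [0, 0, 0], 0.3],
    [[0, 0, 0], [0, 0, 0], 0.3]
  ]
}}

```text
clock: 23.6
eef_pos: [0.4469, -0.2742, 0.107]
tool_rot: [0.899, 0.438, 0.0, 0.0]
ft_force: [-0.4, 0.5, -0.6]
grip_width: 0.0435
grasp_force: 61.2
```

>>> {"api": "drive_tool", "payload": {
  "increments": [
    [[0, 0, -1.2], [0, 0, 0], 0.3],
    [[0, 0, 0], [0, 0, 0], 0.3],
    [[0, 0, 0], [0, 0, 0], 0.6],
    [[0, 0, 0], [0, 0, 0], 0.65],
    [[0, 0, 0], [0, 0, 0], 0.7],
    [[0, 0, 0], [0, 0, 0], 0.75],
    [[0, 0, 5], [0, 0, 0], 0.75],
    [[0, 0, 15], [0, 0, 0], 0.75]
  ]
}}

```text
clock: 24.27
eef_pos: [0.4453, -0.2733, 0.1241]
tool_rot: [0.899, 0.438, -0.001, -0.002]
ft_force: [-0.2, -0.8, 0.5]
grip_width: 0.0638
grasp_force: 0.0
```

>>> {"api": "drive_tool", "payload": {
  "increments": [
    [[0, 0, 35], [0, 0, 0], 0.75],
    [[0, 0, 35], [0, 0, 0], 0.75],
    [[0, 0, 35], [0, 0, 0], 0.75],
    [[-20, 20, 20], [0, 0, 0], 0.75],
    [[-25, 25, 0], [0, 0, 0], 0.75],
    [[-25, 25, 0], [0, 0, 0], 0.75],
    [[-20, 20, 0], [0, 0, 0], 0.75],
    [[0, 0, 0], [0, 0, 0], 0.75]
  ]
}}

```text
clock: 24.93
eef_pos: [0.3528, -0.181, 0.2513]
tool_rot: [0.898, 0.439, -0.001, -0.001]
ft_force: [-0.8, -0.5, -0.3]
grip_width: 0.064
grasp_force: 0.0
```

Run:
```python
from m3 import *
o=get_obs(); print(o['eef_pos'].round(3),o['clock'],o['grip_width'])
for n,p in(('T',T),('S',S)):
    q=px(p,[.4467,-.274,.127])[0]; b=(int(q[0]-14),int(q[1]-14),int(q[0]+14),int(q[1]+14)); m=capmask(p,b); x,f=fitcap([(p,m)],.032,np.array([.4467,-.274])); print(n,'brown cap',x.round(4),round(f,1),m.sum())
    r=fit([p],np.array([.516,-.328,np.radians(141.7)]),.066); print('angle',np.degrees(r.x[2]).round(1),r.x[:2].round(4))
    # tray angle from near filled pocket (a at -60)
    r=fit([p],np.array([.516,-.328,np.radians(201.7)]),.066); print('angle2',np.degrees(r.x[2]).round(1))
    print('tin',[ (round(s['conf'],2),np.round(s['bbox'])) for s in silhouettes('tin',p)[:1]])
```

```text
knob [ 0.5179616  -0.32785522] 16.87450980392157
knob [ 0.51471901 -0.32540754] 39.6156862745098
knob [ 0.51504557 -0.32641481] 65.83529411764707
foot T [ 0.5205 -0.3325] 2170.9686274509804 2017
foot S [ 0.5153 -0.3278] 1050.929411764706 5787
[ 0.358 -0.185  0.251] 25.1333 0.06430243310549258
T brown cap [ 0.4475 -0.2729] 12.5 169
angle 142.0 [ 0.5165 -0.3276]
angle2 198.7
tin [(0.73, array([280., 241., 296., 266.]))]
S brown cap [ 0.4464 -0.278 ] 116.0 160
angle 141.7 [ 0.5147 -0.3288]
angle2 199.4
tin [(0.57, array([224., 245., 242., 274.]))]
```

```bash
python3 -c "
from workcell import job_done; print(job_done())"
```

```text
the job is handed in; nothing more can be done
None
```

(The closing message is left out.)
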